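Weigh a round-bottomed flask and lower it into the cooling pot

TASK

Weigh the steel round-bottomed flask and then put it away to cool: take it out of its sloping cradle, stand it upright in the cork ring on the balance and let go of it for about a second so that it is weighed standing by itself. Then take it again and lower it gently into the deep steel pot (not the shallow dish), so that it is left upright in the cork ring at the pot's bottom. Set it down both times without letting it drop even a centimetre, never bump it or press hard on the balance or the pot, and do not disturb the sample jars.

Things in the scene. Friction and masses are not known exactly. Their poses are not given: they have to be found in the camera images.
- flask: Loose steel flask, about 0.4 kg: a ball of 84 mm diameter, straight neck, black cap. Origin: the ball's centre; z runs along the neck to the cap; round about z. Along z: ball's underside -42 mm, neck (30 mm diameter) to +78, cap (38 mm diameter) +78 to +108, the end. Seated in a cork ring, its origin is 29 mm above the ring's top. Starts in the cradle, neck leaning 38 degrees to the cradle's +x.
- cradle: Fixed cradle: white base plate 150 x 100 x 8 mm, a cork ring (90 mm outside, 60 mm hole, top at 28 mm) under the ball, and two thin steel rails, 32 mm wide over all, under the neck only (46 to 66 mm along the neck from the ball's centre); the cap is free. Origin: on the bench under the ring's centre; z up, rails on the +x side, away from the robot.
- balance: Fixed balance: white case 52 mm high, 190 mm wide in y, reaching 130 mm to -x (display) and 80 mm to +x of the origin; round steel pan of 120 mm diameter, top at 64 mm; fixed on it a cork ring, 90 mm outside, 60 mm hole, 20 mm high. Origin: on the bench, under the pan's centre; z up.
- balance_seat (a point): Centre of the hole of the balance's cork ring, at the height of the ring's top, 84 mm above the bench.
- pot: Fixed deep round steel pot with two small side handles (along its y axis, 92 mm out): outside diameter 140 mm, inside 132 mm, rim 170 mm above the bench. Origin: on the bench, under its centre; z up.
- pot_seat (a point): Centre of the hole of the cork ring (90 mm outside, 60 mm hole) that is fixed on the pot's floor, at the height of the ring's top, 18 mm above the bench.
- pot_rim (a point): Centre of the pot's mouth, at the rim, 170 mm above the bench.
- dish: Fixed shallow steel dish, 160 mm across and 45 mm high, empty: not to be used. Origin: on the bench, under its centre.
- jar_a: Loose sample jar with blue cap, 50 mm diameter, 85 mm high, to be left alone. Origin: centre of its underside.
- jar_b: Loose sample jar like jar_a, 85 mm high, to be left alone.
- jar_c: Loose sample jar with blue cap, 50 mm diameter, 100 mm high, to be left alone.
There are look-alikes about, which are no part of the job. What is shaped like the pot but orange is not meant.

How it is judged:
On the way:
1. the flask stands by itself, upright (within 14 degrees), at rest and let go of, in the cork ring on the balance for half a second (horizontal distance between flask and balance_seat below 0.008 m and z of flask in the frame of balance_seat between 0.024 and 0.034 m and angle between flask's own z axis and vertical below 0.25 rad and contact force between the fingers and flask below 0.1 N and linear speed of flask below 0.03 m/s and angular speed of flask below 0.3 rad/s), for 0.5 s.
At the end, for the whole second after the job is handed in: The flask rests in the cork ring at the bottom of the deep pot: bulb centred within 8 mm, its centre 24 to 34 mm above the ring's top, neck upright within 14 degrees, let go of and at rest (horizontal distance between flask and pot_seat below 0.008 m and z of flask in the frame of pot_seat between 0.024 and 0.034 m and angle between flask's own z axis and vertical below 0.25 rad and contact force between the fingers and flask below 0.1 N and linear speed of flask below 0.03 m/s and angular speed of flask below 0.3 rad/s); the robot touches nothing.
It fails at once if the flask is dropped: let go of, it moves faster than 0.35 m/s (a fall of about 6 mm) (contact force between the fingers and flask below 0.1 N and linear speed of flask above 0.35 m/s).
It fails at once if the flask is bumped or pressed against the pot with more than 30 N or the balance with more than 40 N (contact force between flask and pot above 30 N or contact force between flask and balance above 40 N).
It fails at once if the robot presses on the balance or the pot with more than 25 N (contact force between any of the arm, the fingers and balance above 25 N or contact force between any of the arm, the fingers and pot above 25 N).
It fails at once if the flask is put into the shallow dish or onto the bench (contact force between flask and dish above 1 N or height (world z) of flask below 0.0435 m).
It fails at once if a sample jar is moved by more than 20 mm or tipped (distance of any of jar_a, jar_b, jar_c from where it was at the start of the episode above 0.02 m or angle between any of jar_a, jar_b, jar_c's own z axis and vertical above 0.4 rad).
It also fails if it takes over 69 s, if anything falls off the work surface, if the arm or the gripper's body presses on something with over 40 N, if the wrist force passes 120 N, or if a joint passes its speed limit or range.

ROBOT

A 6-joint arm with a two-finger parallel gripper is mounted at the origin on the work surface. World frame = base frame: x ahead of the robot, y to its left, z up, the work surface at z = 0. Lengths are in m, angles in rad, forces in N, time in s.
With the tool pointing down it reaches from about 0.4 to 0.825 m from the base axis. Payload 7 kg.
Tool frame: the origin (TCP) lies at the very end of the fingers, on their centre line; the grasp point (between the pads) lies 19 mm behind it; z points along the fingers, y is the line along which they close (so a half turn about z gives the same grasp; the last joint's range is limited). The gripper opens to 88 mm and grips with 3 to 60 N. Pads are 19 mm wide; open, the fingers measure 130 mm over their backs; the gripper's body (78 mm by 193 mm) begins 47 mm behind the grasp point.
Start: joints at [0.288, 0.359, 0.012, 0, -1.224, -0.288], TCP at [0.675, -0, 0.204] pointing down, gripper open.
Joint ranges: [-3.07, 3.07], [-1.43, 2.12], [-1.02, 1.25], [-3.03, 1.67], [-3.05, -0], [-3.03, 3.03]. Speed limits (rad/s): [2.39, 2.39, 3.01, 3.14, 3.14, 3.14].

INTERFACE

Orientations are given as [roll, pitch, yaw] about the fixed x, y, z axes, in that order (R = Rz(yaw) Ry(pitch) Rx(roll)).
In Python, from station import arm gives the robot as it stands. The module is installed in compiled form; this text tells all that it offers.
- The arm moves only by the shell command python3 -m crank 'ROWS' [FORCE]. ROWS is JSON, a list of rows, each an object of numbers: "dx", "dy", "dz": the shift along the world's x, y, z in m; "twist": the turn about the world's z in degrees; "grip": the opening, from -1 (shut) to 1 (fully open). A call has exactly 5 rows; each row is the pose to reach, as a shift and turn from the pose commanded when the call began; what a row does not reach only later rows make up. A row lasts 1/12 s, in which the tool goes at most 41.7 mm and 7.16 degrees, less where a joint would pass 70% of its speed; a pose out of reach is approached as far as the arm can. A call with a gripper value outside its range is refused whole. The fingers move at their own pace and stop on an object; FORCE is the grip in N (left out, the last holds). Time passes only in rows, so rows that repeat a pose let the fingers close, or fill a call up. It gives the time, the measured TCP pose, the force, the opening and the grip force at its end, in the units of the state.
- arm.get_state(): the state, without advancing time (a new reading comes with each control period).
- arm.grab_frame(name): name is "scene" or "side" or "wrist"; returns the picture (384x512x3 uint8, red, green, blue); there is no depth.
- arm.get_calibration(name): a dict with "fx", "fy", "cx", "cy" (pixels), "cam_to_world" (4x4, takes a point from camera to world coordinates); the wrist camera has in their place "tool_from_camera" (4x4, takes a point from camera to tool coordinates, whose origin is the TCP and whose axes are the flange's). Camera axes: x right, y down, z forward; pixel columns grow to the right and rows downward; lengths in m; the calibration is good to about 2 mm. The wrist camera is an equidistant fisheye: a pixel r from the principal point sees the ray r / f radians off the axis. A picture is of the moment at which its call begins: read the wrist's pose just before it. get_calibration takes no time and is no camera call.
- arm.job_done(): hands the job in; it is judged then, once.
The state is a dict: "t": time; "q": joint angles; "qd": joint speeds; "joint_efforts": joint torques, N m; "eef_pos": TCP position; "ee_rot": TCP orientation; "force": force on the tool from outside, world axes, zero at the start; "moment": the same for the moment, N m; "width": finger opening in m; "gripper_force": force on a finger pad.
Only numpy, scipy, OpenCV 4.12 (cv2) and the standard library are available. Lean on these libraries where they do the work, as an engineer would, in place of code of your own. Each camera call takes 0.05 s, during which the arm holds its last target. There are 200 camera calls.

## Working session

There is one attempt and no reset: what is moved stays moved. The work goes in short steps, Python scripts to look and compute and a shell command to move; the robot and the scene stay as the last step left them, time stands still between calls to the robot, and variables do not carry over. Pictures are saved under pics/ and viewed, at most 10 in all, crops included, and the job is handed in when it is done.

```bash
mkdir -p pics; cat > h.py <<'E'
from station import arm
import numpy as np, cv2
from scipy.spatial.transform import Rotation as R
def snap(n,f):
    s=arm.get_state(); im=arm.grab_frame(n); cv2.imwrite(f'pics/{f}.png',im[:,:,::-1]); return s,im
def ray(n,u,v):
    c=arm.get_calibration(n);T=np.array(c['cam_to_world'])
    d=T[:3,:3]@np.array([(u-c['cx'])/c['fx'],(v-c['cy'])/c['fy'],1]); return T[:3,3],d
def atz(n,u,v,z):
    o,d=ray(n,u,v); return o+d*(z-o[2])/d[2]
def proj(n,p):
    c=arm.get_calibration(n);T=np.linalg.inv(np.array(c['cam_to_world']));q=T[:3,:3]@np.array(p)+T[:3,3]
    return c['cx']+c['fx']*q[0]/q[2],c['cy']+c['fy']*q[1]/q[2]
E
python3 - <<'E'
from h import *
a=snap('scene','s1')[1];b=snap('side','d1')[1];s,c=snap('wrist','w1')
print(s)
for n in('scene','side'):
    c=arm.get_calibration(n);print(n,c['fx'],c['cx'],c['cy'],np.round(c['cam_to_world'],3).tolist())
c=arm.get_calibration('wrist');print(c)
cv2.imwrite('pics/both.png',cv2.resize(np.vstack([a,b])[:,:,::-1],None,fx=.78,fy=.78))
E
```

```text
{'t': 0.1, 'q': array([ 2.88102786e-01,  3.59326745e-01,  1.11153321e-02, -2.98202328e-04,
       -1.22410124e+00, -2.88117443e-01]), 'qd': array([-0.00013768, -0.00093516,  0.00125835,  0.00017386, -0.00068455,
       -0.00052256]), 'joint_efforts': array([-1.42273191e-03, -5.84165347e+01,  2.93752134e+01,  7.01551259e+00,
        1.01412315e-02, -6.66964229e-05]), 'eef_pos': array([ 6.74510643e-01, -3.81222631e-05,  2.03595544e-01]), 'ee_rot': array([ 3.14005916e+00, -1.62114433e-04, -1.57091240e+00]), 'force': array([-0.36094882, -0.15125534, -0.30363709]), 'moment': array([0.03783102, 0.02684744, 0.02756265]), 'gripper_force': 0.0, 'width': 0.08751274642390532}
scene 391.10702483013193 254.60846610926228 192.00030215647692 [[0.357, 0.721, -0.593, 1.149], [0.934, -0.268, 0.237, -0.284], [0.012, -0.639, -0.769, 0.86], [0.0, 0.0, 0.0, 1.0]]
side 427.266149200515 246.72541021556552 188.98799864870125 [[0.856, -0.36, 0.371, 0.069], [-0.517, -0.591, 0.619, -0.878], [-0.003, -0.722, -0.692, 1.052], [0.0, 0.0, 0.0, 1.0]]
{'fx': 297.3186396354542, 'fy': 297.3186396354542, 'cx': 255.718212265165, 'cy': 188.9866399092059, 'tool_from_camera': array([[-5.42980811e-04, -9.57896128e-01, -2.87114460e-01,
         7.70257241e-02],
       [ 9.99999834e-01, -5.75918636e-04,  3.02649716e-05,
         2.00423060e-03],
       [-1.94345267e-04, -2.87114395e-01,  9.57896282e-01,
        -1.80616579e-01],
       [ 0.00000000e+00,  0.00000000e+00,  0.00000000e+00,
         1.00000000e+00]])}
```

View pics/s1.png

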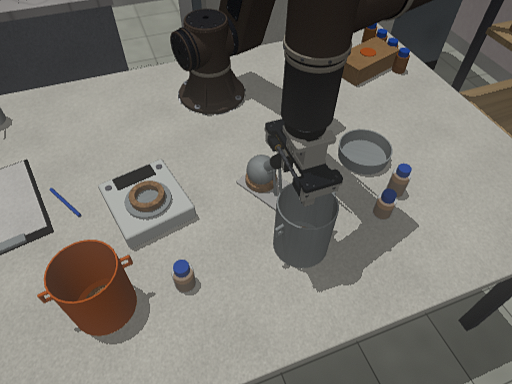

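View pics/d1.png

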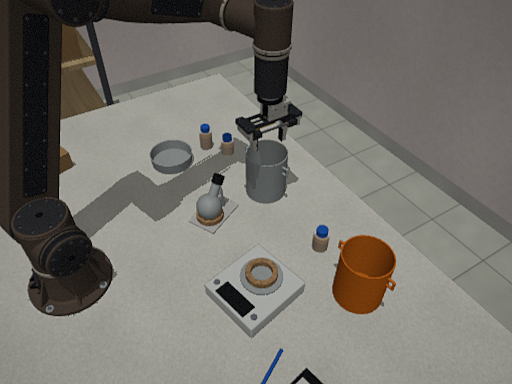

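The scene shows two pot-shaped things: grey steel at scene (305,225) / side (266,172), and orange at scene (95,290) / side (365,272). The grey one is meant. The dish is at scene (365,150), the balance at scene (147,200) / side (260,275), and the flask at side (209,205). I'll confirm in one enlarged crop.

```bash
python3 - <<'E'
import cv2
b=cv2.imread('pics/d1.png')
cv2.imwrite('pics/c1.png',cv2.resize(b[135:315,170:310],(560,720),interpolation=cv2.INTER_CUBIC)[:600])
cv2.imwrite('pics/c1.png',cv2.resize(b[135:315,160:320],(0,0),fx=3.33,fy=3.33,interpolation=cv2.INTER_CUBIC))
E
```

```text
(no output)
```

View pics/c1.png

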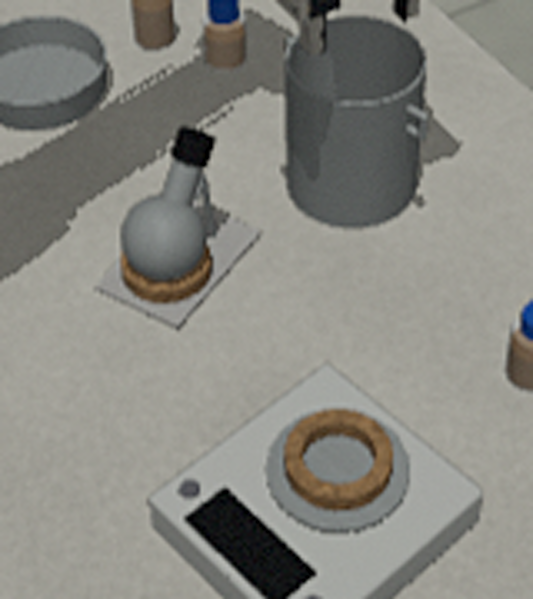

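The crop shows the flask ball at (163,237) with its cap at (193,147). The grey pot's rim is centred near (355,60) and the balance ring's top near (339,455). The grey pot fits ("steel", deep, small handle). Next I work out positions.

```bash
python3 - <<'E'
from h import *
P=lambda U,V:(160+U/3.33,135+V/3.33)
cr=lambda q:((q[0]-160)*3.33,(q[1]-135)*3.33)
ball=atz('side',*P(163,237),.057);seat=atz('side',*P(339,455),.084);pot=atz('side',*P(355,60),.17);cap=atz('side',*P(193,147),.1303)
for k,v in dict(ball=ball,cap=cap,seat=seat,pot=pot).items(): print(k,v.round(4),'scene px',np.round(proj('scene',v),1))
print('lean yaw',np.degrees(np.arctan2(*(cap-ball)[1::-1])),'horiz',np.hypot(*(cap-ball)[:2]),'exp .0573')
def ext(c,r,n='side',f=cr):
    t=np.linspace(0,6.28,200);q=np.array([f(proj(n,c+r*np.array([np.cos(a),np.sin(a),0]))) for a in t]);return np.r_[q.min(0),q.max(0)].round(0)
print('seat ring ext',ext(seat,.045),'hole',ext(seat,.03),'pan',ext(seat-[0,0,.02],.06),'rim',ext(pot,.07))
# plate corners from side crop
for q in [(96,290),(179,328),(261,234)]: print('plate',atz('side',*P(*q),.008).round(4))
a=cv2.imread('pics/s1.png')
print('scene seat ext',ext(seat,.045,'scene',lambda q:q),'rim',ext(pot,.07,'scene',lambda q:q))
cv2.imwrite('pics/c2.png',np.hstack([cv2.resize(a[150:250,100:200],(400,400),interpolation=2),cv2.resize(a[145:270,235:345],(440,500),interpolation=2)[:400]])[:, :800])
E
```

```text
ball [0.4575 0.0075 0.057 ] scene px [260.3 169.1]
cap [0.5089 0.0339 0.1303] scene px [277.6 160.8]
seat [ 0.4557 -0.3115  0.084 ] scene px [144.4 193. ]
pot [0.6862 0.0234 0.17  ] scene px [305.3 202.8]
lean yaw 27.17171684896843 horiz 0.05782017653001852 exp .0573
seat ring ext [284. 411. 394. 502.] hole [302. 425. 376. 486.] pan [266. 411. 411. 532.] rim [284.  17. 426. 107.]
plate [0.387 0.021 0.008]
plate [ 0.4338 -0.0644  0.008 ]
plate [0.5641 0.0029 0.008 ]
scene seat ext [126. 180. 162. 207.] rim [274. 179. 337. 229.]
```

View pics/c2.png

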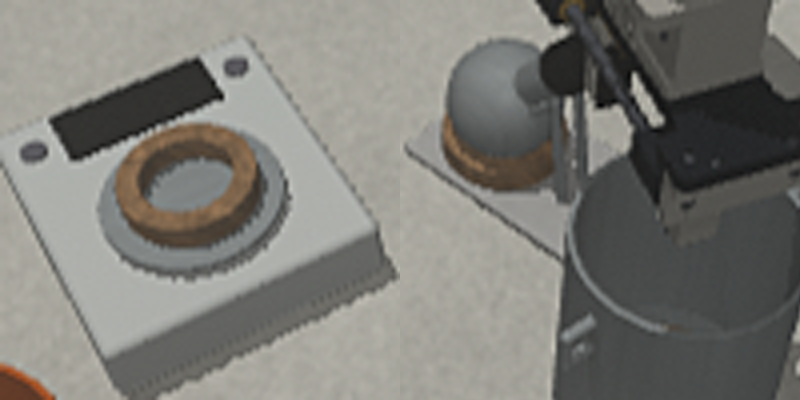

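Dimensions check: lean 57.8 mm against 57.3 expected, plate length 147 against 150. The lean yaw is about 27.5°, so the tool needs a twist of −62.5°. Moving above the cap.

```bash
python3 -m crank '[{"dx":-0.03,"dy":0.007,"dz":0.01,"twist":-7,"grip":1},{"dx":-0.06,"dy":0.014,"dz":0.01,"twist":-14,"grip":1},{"dx":-0.09,"dy":0.02,"dz":0.01,"twist":-21,"grip":1},{"dx":-0.12,"dy":0.027,"dz":0.01,"twist":-28,"grip":1},{"dx":-0.15,"dy":0.03,"dz":0.01,"twist":-35,"grip":1}]' 10
python3 -m crank '[{"dx":-0.017,"dy":0.004,"dz":0,"twist":-7,"grip":1},{"dx":-0.017,"dy":0.004,"dz":0,"twist":-14,"grip":1},{"dx":-0.017,"dy":0.004,"dz":0,"twist":-21,"grip":1},{"dx":-0.017,"dy":0.004,"dz":0,"twist":-27.5,"grip":1},{"dx":-0.017,"dy":0.004,"dz":0,"twist":-27.5,"grip":1}]'
python3 - <<'E'
from h import *
a=snap('wrist','w2')[1];b=snap('side','d2')[1];s=arm.get_state();print(s['eef_pos'],s['ee_rot'],s['q'])
cv2.imwrite('pics/c3.png',np.hstack([a[:,:,::-1][:,60:460],cv2.resize(b[135:263,160:293,::-1],(400,384))]))
E
```

```text
t: 0.57
eef_pos: [0.5234, 0.0303, 0.214]
ee_rot: [3.141, -0.0, -2.188]
force: [-0.1, 0.1, 0.5]
width: 0.0878
gripper_force: 0.0
t: 0.98
eef_pos: [0.5077, 0.0341, 0.2145]
ee_rot: [3.141, 0.0, -2.667]
force: [1.0, 0.4, -0.1]
width: 0.0877
gripper_force: 0.0
[0.5078812  0.03397475 0.21437025] [ 3.14151880e+00 -1.79461231e-04 -2.65766800e+00] [ 4.53082466e-01  7.67229950e-02 -3.31656161e-01 -7.43932770e-05
 -1.16259882e+00 -1.53992461e+00]
```

View pics/c3.png

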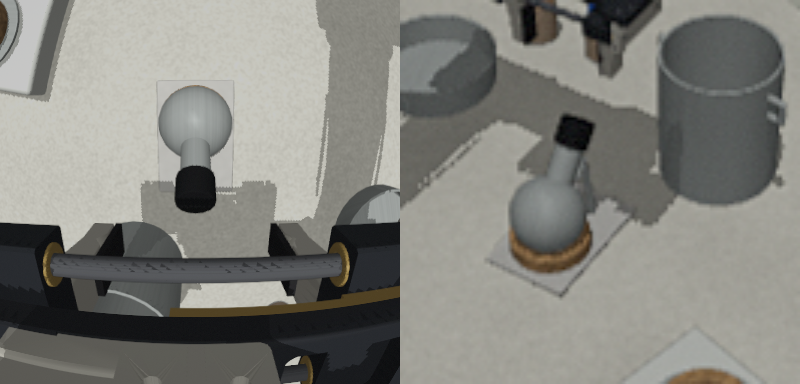

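Wrist view: cap at about (255,189), ball at (255,120), aligned with the fingers' centre line. Checking against the prediction.

```bash
cat >> h.py <<'E'
def wproj(s,p):
    c=arm.get_calibration('wrist');T=np.eye(4);T[:3,:3]=R.from_euler('xyz',s['ee_rot']).as_matrix();T[:3,3]=s['eef_pos']
    q=np.linalg.inv(T@np.array(c['tool_from_camera']))@np.r_[p,1];r=np.hypot(q[0],q[1]);k=c['fx']*np.arctan2(r,q[2])/max(r,1e-9)
    return np.round([c['cx']+k*q[0],c['cy']+k*q[1]],1)
E
python3 - <<'E'
from h import *
s=arm.get_state();b=np.array([.4575,.0075,.057]);a=np.array([.887*.6157,.462*.6157,.788])
for d in (0,.093): print(wproj(s,b+d*a))
n=np.array([.462,-.887,0])
t=np.array([.887*.788,.462*.788,-.6157])
for d in(.078,.108): print(d,[wproj(s,b+d*a+k*.019*t) for k in(-1,1)])
for k in (-1,1): print(wproj(s,b+.042*k*n))
E
```

```text
[254.3 122. ]
[253.8 189.2]
0.078 [array([253.9, 163.7]), array([254., 188.])]
0.108 [array([253.7, 190.7]), array([253.8, 213.6])]
[291.3 122.5]
[217.3 122.3]
```

The match is within about 1 mm. Descending and gripping.

```bash
python3 -m crank '[{"dz":-0.03,"grip":1},{"dz":-0.06,"grip":1},{"dz":-0.085,"grip":1},{"dz":-0.103,"grip":1},{"dz":-0.103,"grip":1}]' 10
python3 -m crank '[{"grip":-0.2},{"grip":-0.4},{"grip":-0.6},{"grip":-0.6},{"grip":-0.6}]' 10
python3 -m crank '[{"grip":-0.6},{"grip":-0.6},{"grip":-0.6},{"grip":-0.6},{"grip":-0.6}]' 10
```

```text
invalid input at $[0]: expected keys dx, dy, dz, twist, grip
invalid input at $[0]: expected keys dx, dy, dz, twist, grip
invalid input at $[0]: expected keys dx, dy, dz, twist, grip
```

```bash
python3 -m crank '[{"dx":0,"dy":0,"dz":-0.03,"twist":0,"grip":1},{"dx":0,"dy":0,"dz":-0.06,"twist":0,"grip":1},{"dx":0,"dy":0,"dz":-0.085,"twist":0,"grip":1},{"dx":0,"dy":0,"dz":-0.103,"twist":0,"grip":1},{"dx":0,"dy":0,"dz":-0.103,"twist":0,"grip":1}]' 10
python3 -m crank '[{"dx":0,"dy":0,"dz":0,"twist":0,"grip":0.2},{"dx":0,"dy":0,"dz":0,"twist":0,"grip":0},{"dx":0,"dy":0,"dz":0,"twist":0,"grip":-0.5},{"dx":0,"dy":0,"dz":0,"twist":0,"grip":-0.5},{"dx":0,"dy":0,"dz":0,"twist":0,"grip":-0.5}]' 10
python3 -m crank '[{"dx":0,"dy":0,"dz":0,"twist":0,"grip":-0.5},{"dx":0,"dy":0,"dz":0,"twist":0,"grip":-0.5},{"dx":0,"dy":0,"dz":0,"twist":0,"grip":-0.5},{"dx":0,"dy":0,"dz":0,"twist":0,"grip":-0.5},{"dx":0,"dy":0,"dz":0,"twist":0,"grip":-0.5}]' 10
```

```text
t: 1.5
eef_pos: [0.5053, 0.0331, 0.1076]
ee_rot: [3.14, -0.007, -2.659]
force: [-0.8, -0.3, 0.0]
width: 0.0878
gripper_force: 0.0
t: 1.92
eef_pos: [0.5086, 0.0342, 0.1125]
ee_rot: [-3.141, 0.002, -2.661]
force: [0.1, -0.9, -0.3]
width: 0.0598
gripper_force: 0.0
t: 2.33
eef_pos: [0.5081, 0.0338, 0.1117]
ee_rot: [-3.141, 0.0, -2.661]
force: [-0.8, -1.8, 2.2]
width: 0.0377
gripper_force: 10.0
```

Held at 37.7 mm. Now pivot the neck up on an arc about the ball's centre (radius 93 mm).

```bash
python3 -m crank '[{"dx":-0.0047,"dy":-0.0024,"dz":0.0038,"twist":0,"grip":-0.5},{"dx":-0.0096,"dy":-0.005,"dz":0.0073,"twist":0,"grip":-0.5},{"dx":-0.016,"dy":-0.0083,"dz":0.011,"twist":0,"grip":-0.5},{"dx":-0.0226,"dy":-0.0118,"dz":0.0141,"twist":0,"grip":-0.5},{"dx":-0.0226,"dy":-0.0118,"dz":0.0141,"twist":0,"grip":-0.5}]' 10
python3 - <<'E'
from h import *
b=snap('side','d3')[1]
cv2.imwrite('pics/c4.png',cv2.resize(b[160:240,170:270,::-1],(600,480)))
E
```

```text
t: 2.75
eef_pos: [0.4857, 0.0222, 0.1276]
ee_rot: [-3.141, 0.004, -2.661]
force: [3.3, 0.6, 4.6]
width: 0.0376
gripper_force: 10.0
```

View pics/c4.png

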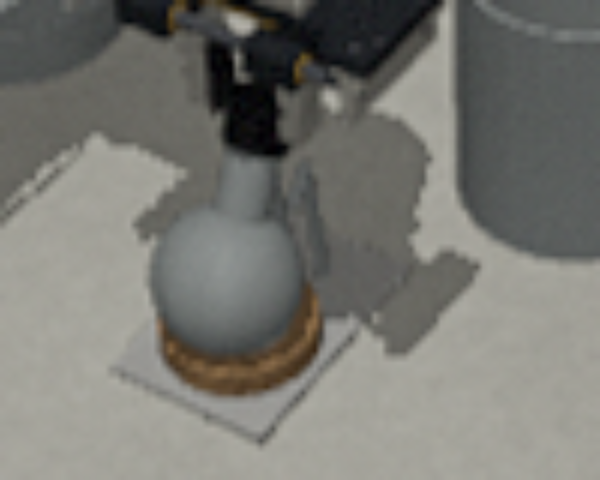

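The ball has shifted about 2 mm, the neck is rising, and the force is small. Continuing the arc with a lighter grip.

```bash
python3 -m crank '[{"dx":-0.0068,"dy":-0.0036,"dz":0.0024,"twist":0,"grip":-0.5},{"dx":-0.0138,"dy":-0.0072,"dz":0.0042,"twist":0,"grip":-0.5},{"dx":-0.021,"dy":-0.011,"dz":0.0053,"twist":0,"grip":-0.5},{"dx":-0.0282,"dy":-0.0147,"dz":0.0056,"twist":0,"grip":-0.5},{"dx":-0.0282,"dy":-0.0147,"dz":0.0056,"twist":0,"grip":-0.5}]' 6
python3 -m crank '[{"dx":0,"dy":0,"dz":0,"twist":0,"grip":-0.5},{"dx":0,"dy":0,"dz":0,"twist":0,"grip":-0.5},{"dx":0,"dy":0,"dz":0,"twist":0,"grip":-0.5},{"dx":0,"dy":0,"dz":0,"twist":0,"grip":-0.5},{"dx":0,"dy":0,"dz":0,"twist":0,"grip":-0.5}]' 6
python3 - <<'E'
from h import *
b=snap('side','d4')[1];w=snap('wrist','w4')[1]
cv2.imwrite('pics/c5.png',np.hstack([cv2.resize(b[160:240,170:250,::-1],(400,400)),cv2.resize(w[:,:,::-1][40:340,106:406],(400,400))]))
E
```

```text
t: 3.22
eef_pos: [0.4571, 0.0072, 0.1328]
ee_rot: [-3.141, 0.003, -2.661]
force: [2.8, 0.6, 6.9]
width: 0.0365
gripper_force: 6.0
t: 3.63
eef_pos: [0.458, 0.0077, 0.1325]
ee_rot: [-3.141, 0.003, -2.661]
force: [2.7, 1.9, 6.5]
width: 0.0365
gripper_force: 6.0
```

View pics/c5.png

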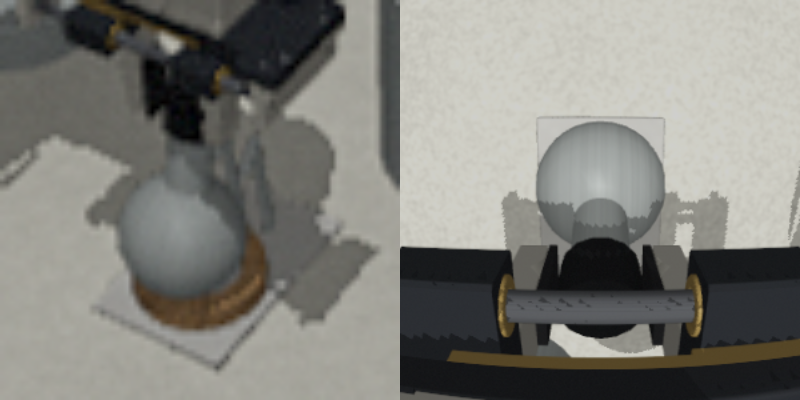

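The ball was dragged a few mm towards the robot, so the tilt isn't fully removed. I'll estimate the tilt from the sphere's silhouette in the wrist image (top edge row 131.5, width 97 px).

```bash
cat >> h.py <<'E'
def tilt_table(s,angs,L=.093):
    T=R.from_euler('xyz',s['ee_rot']).as_matrix();g=s['eef_pos']-.019*T[:,2];a0=np.array([.887,.462,0])
    u=np.random.default_rng(0).normal(size=(4000,3));u/=np.linalg.norm(u,axis=1)[:,None]
    for d in angs:
        r=np.radians(d);b=g-L*(np.sin(r)*a0+np.array([0,0,np.cos(r)]))
        q=np.array([wproj(s,b+.042*x) for x in u]);print(d,b.round(4),'L,top,R,bot',q.min(0)[0],q.min(0)[1],q.max(0)[0],q.max(0)[1])
E
python3 - <<'E'
from h import *
tilt_table(arm.get_state(),[0,5,10,15,20])
E
```

```text
Traceback (most recent call last):
  File "h.py", line 23, in tilt_table
    q=np.array([wproj(s,b+.042*x) for x in u]);print(d,b.round(4),'L,top,R,bot',q.min(0)[0],q.min(0)[1],q.max(0)[0],q.max(0)[1])
                ~~~~~^^^^^^^^^^^^
  File "h.py", line 15, in wproj
    c=arm.get_calibration('wrist');T=np.eye(4);T[:3,:3]=R.from_euler('xyz',s['ee_rot']).as_matrix();T[:3,3]=s['eef_pos']
ValueError: time passes only in moves, steps and waits
```

```bash
sed -i "s/    c=arm.get_calibration('wrist');T=np.eye/    c=WC;T=np.eye/" h.py; sed -i "s/size=(4000/size=(1500/" h.py; echo "WC=arm.get_calibration('wrist')">>h.py
python3 - <<'E'
from h import *
tilt_table(arm.get_state(),[0,5,10,15,20])
E
```

```text
0 [0.458  0.0076 0.0585] L,top,R,bot 207.1 144.9 301.0 238.8
5 [0.4508 0.0039 0.0589] L,top,R,bot 206.6 135.8 301.4 230.7
10 [4.437e-01 2.000e-04 5.990e-02] L,top,R,bot 206.0 126.8 302.0 222.8
15 [ 0.4366 -0.0035  0.0617] L,top,R,bot 205.3 117.7 302.6 215.1
20 [ 0.4298 -0.0071  0.0641] L,top,R,bot 204.4 108.6 303.4 207.6
```

The tilt is about 7.5°. Lifting, letting it hang, and re-measuring.

```bash
python3 -m crank '[{"dx":0,"dy":0,"dz":0.005,"twist":0,"grip":-0.5},{"dx":0,"dy":0,"dz":0.012,"twist":0,"grip":-0.5},{"dx":0,"dy":0,"dz":0.02,"twist":0,"grip":-0.5},{"dx":0,"dy":0,"dz":0.03,"twist":0,"grip":-0.5},{"dx":0,"dy":0,"dz":0.03,"twist":0,"grip":-0.5}]' 8
python3 -m crank '[{"dx":0,"dy":0,"dz":0.02,"twist":0,"grip":-0.5},{"dx":0,"dy":0,"dz":0.04,"twist":0,"grip":-0.5},{"dx":0,"dy":0,"dz":0.06,"twist":0,"grip":-0.5},{"dx":0,"dy":0,"dz":0.08,"twist":0,"grip":-0.5},{"dx":0,"dy":0,"dz":0.08,"twist":0,"grip":-0.5}]' 8
python3 - <<'E'
from h import *
s,w=snap('wrist','w5');b=snap('side','d5')[1]
tilt_table(s,[-5,0,5,10])
cv2.imwrite('pics/c6.png',np.hstack([cv2.resize(b[100:240,150:290,::-1],(400,400)),cv2.resize(w[:,:,::-1][40:340,106:406],(400,400))]))
E
```

```text
t: 4.15
eef_pos: [0.4578, 0.0075, 0.1632]
ee_rot: [-3.141, 0.002, -2.661]
force: [0.8, -0.4, -2.6]
width: 0.0362
gripper_force: 7.9
t: 4.57
eef_pos: [0.4591, 0.0078, 0.245]
ee_rot: [-3.14, 0.006, -2.661]
force: [1.3, -0.4, -4.2]
width: 0.0361
gripper_force: 7.9
-5 [0.4661 0.0115 0.1714] L,top,R,bot 207.6 153.6 300.7 246.9
0 [0.4589 0.0078 0.171 ] L,top,R,bot 207.2 144.6 301.1 238.6
5 [0.4518 0.004  0.1714] L,top,R,bot 206.7 135.5 301.5 230.4
10 [4.446e-01 3.000e-04 1.724e-01] L,top,R,bot 206.1 126.5 302.1 222.5
```

View pics/c6.png

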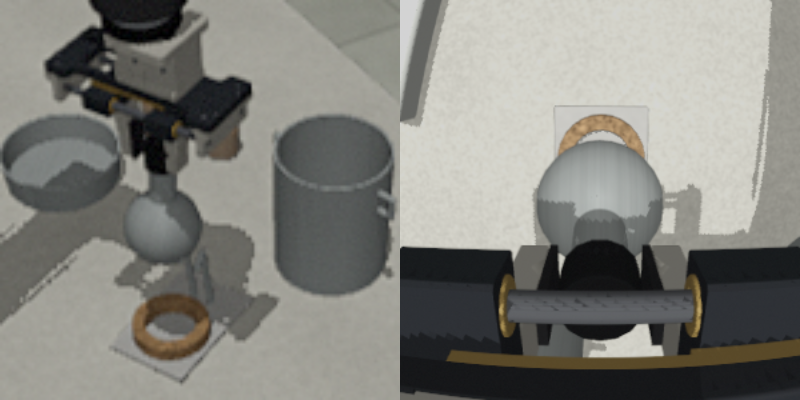

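Tilt is now about 0.6°: hanging upright, weight −4.2 N. Carrying to the balance smoothly.

```bash
python3 -m crank '[{"dx":0,"dy":-0.004,"dz":0,"twist":0,"grip":-0.5},{"dx":0,"dy":-0.014,"dz":0,"twist":0,"grip":-0.5},{"dx":0,"dy":-0.028,"dz":0,"twist":0,"grip":-0.5},{"dx":0,"dy":-0.046,"dz":0,"twist":0,"grip":-0.5},{"dx":0,"dy":-0.066,"dz":0,"twist":0,"grip":-0.5}]' 10
python3 -m crank '[{"dx":0,"dy":-0.022,"dz":0,"twist":0,"grip":-0.5},{"dx":0,"dy":-0.044,"dz":0,"twist":0,"grip":-0.5},{"dx":0,"dy":-0.066,"dz":0,"twist":0,"grip":-0.5},{"dx":0,"dy":-0.088,"dz":0,"twist":0,"grip":-0.5},{"dx":0,"dy":-0.11,"dz":0,"twist":0,"grip":-0.5}]'
python3 -m crank '[{"dx":0,"dy":-0.022,"dz":0,"twist":0,"grip":-0.5},{"dx":0,"dy":-0.044,"dz":0,"twist":0,"grip":-0.5},{"dx":0,"dy":-0.066,"dz":0,"twist":0,"grip":-0.5},{"dx":-0.001,"dy":-0.086,"dz":0,"twist":0,"grip":-0.5},{"dx":-0.002,"dy":-0.104,"dz":0,"twist":0,"grip":-0.5}]'
python3 -m crank '[{"dx":0,"dy":-0.015,"dz":0,"twist":0,"grip":-0.5},{"dx":0,"dy":-0.025,"dz":0,"twist":0,"grip":-0.5},{"dx":0,"dy":-0.033,"dz":0,"twist":0,"grip":-0.5},{"dx":0,"dy":-0.037,"dz":0,"twist":0,"grip":-0.5},{"dx":0,"dy":-0.037,"dz":0,"twist":0,"grip":-0.5}]'
python3 -m crank '[{"dx":0,"dy":0,"dz":0,"twist":0,"grip":-0.5},{"dx":0,"dy":0,"dz":0,"twist":0,"grip":-0.5},{"dx":0,"dy":0,"dz":0,"twist":0,"grip":-0.5},{"dx":0,"dy":0,"dz":0,"twist":0,"grip":-0.5},{"dx":0,"dy":0,"dz":0,"twist":0,"grip":-0.5}]'
python3 - <<'E'
from h import *
for z in(.165,.171,.177): print(z,atz('side',150+57,100+79.1,z))
s,w=snap('wrist','w6');b=snap('side','d6')[1];c=snap('scene','s6')[1]
tilt_table(s,[-5,0,5])
S=np.array([.4555,-.309,.084]);g=np.array([wproj(s,S+.045*np.array([np.cos(t),np.sin(t),0])) for t in np.linspace(0,6.28,100)]);print('ring',g.min(0),g.max(0))
cv2.imwrite('pics/c7.png',np.vstack([np.hstack([cv2.resize(b[170:310,190:330,::-1],(300,300)),cv2.resize(c[100:240,80:220,::-1],(300,300))]),cv2.resize(w[:,:,::-1][40:340,56:456],(600,300))[:,:600]])) if 0 else cv2.imwrite('pics/c7.png',np.hstack([cv2.resize(b[170:310,190:330,::-1],(400,400)),cv2.resize(w[:,:,::-1][40:340,106:406],(400,400))]))
E
```

```text
t: 5.08
eef_pos: [0.4565, -0.0596, 0.24]
ee_rot: [3.141, -0.002, -2.661]
force: [1.0, 0.7, -5.3]
width: 0.036
gripper_force: 9.8
t: 5.5
eef_pos: [0.4561, -0.1703, 0.2399]
ee_rot: [3.141, -0.002, -2.662]
force: [0.6, 0.1, -4.0]
width: 0.0359
gripper_force: 9.8
t: 5.92
eef_pos: [0.4539, -0.2744, 0.2397]
ee_rot: [3.14, -0.002, -2.662]
force: [-0.1, 0.7, -4.0]
width: 0.0362
gripper_force: 9.8
t: 6.33
eef_pos: [0.4549, -0.3101, 0.2406]
ee_rot: [3.141, -0.001, -2.662]
force: [-0.5, -0.1, -4.0]
width: 0.0365
gripper_force: 9.8
t: 6.75
eef_pos: [0.4553, -0.3091, 0.2413]
ee_rot: [-3.141, 0.0, -2.661]
force: [1.2, 0.5, -5.2]
width: 0.0361
gripper_force: 9.8
0.165 [0.46364804 0.01725566 0.165     ]
0.171 [0.46098046 0.01120128 0.171     ]
0.177 [0.45831289 0.0051469  0.177     ]
-5 [ 0.4625 -0.3054  0.1677] L,top,R,bot 207.5 154.2 300.5 247.4
0 [ 0.4553 -0.3091  0.1673] L,top,R,bot 207.1 145.2 300.9 239.1
5 [ 0.4481 -0.3128  0.1677] L,top,R,bot 206.6 136.1 301.3 230.9
ring [216.1 132.6] [292.8 207.3]
```

View pics/c7.png

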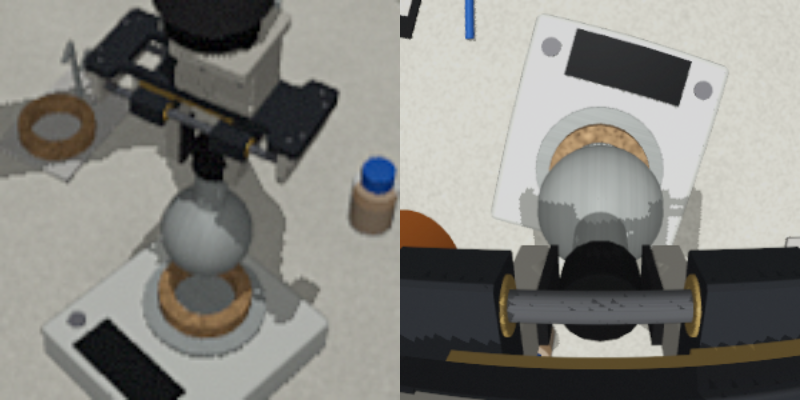

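Ring predicted at rows/cols 132.6, 216–293; measured at about 133, 218–293. Centred within ~1 mm, tilt about −1°. Descending, then creeping.

```bash
python3 -m crank '[{"dx":0,"dy":0,"dz":-0.008,"twist":0,"grip":-0.5},{"dx":-0.001,"dy":0,"dz":-0.02,"twist":0,"grip":-0.5},{"dx":-0.001,"dy":0,"dz":-0.032,"twist":0,"grip":-0.5},{"dx":-0.001,"dy":0,"dz":-0.042,"twist":0,"grip":-0.5},{"dx":-0.001,"dy":0,"dz":-0.046,"twist":0,"grip":-0.5}]' 10
python3 -m crank '[{"dx":0,"dy":0,"dz":-0.001,"twist":0,"grip":-0.5},{"dx":0,"dy":0,"dz":-0.002,"twist":0,"grip":-0.5},{"dx":0,"dy":0,"dz":-0.003,"twist":0,"grip":-0.5},{"dx":0,"dy":0,"dz":-0.004,"twist":0,"grip":-0.5},{"dx":0,"dy":0,"dz":-0.004,"twist":0,"grip":-0.5}]'
python3 -m crank '[{"dx":0,"dy":0,"dz":-0.0005,"twist":0,"grip":-0.5},{"dx":0,"dy":0,"dz":-0.001,"twist":0,"grip":-0.5},{"dx":0,"dy":0,"dz":-0.0015,"twist":0,"grip":-0.5},{"dx":0,"dy":0,"dz":-0.002,"twist":0,"grip":-0.5},{"dx":0,"dy":0,"dz":-0.002,"twist":0,"grip":-0.5}]'
```

```text
t: 7.32
eef_pos: [0.4532, -0.3091, 0.193]
ee_rot: [3.139, -0.002, -2.662]
force: [-0.1, -0.2, -5.2]
width: 0.0364
gripper_force: 9.8
t: 7.73
eef_pos: [0.4544, -0.3096, 0.1914]
ee_rot: [-3.141, 0.0, -2.662]
force: [-0.7, 0.2, -4.7]
width: 0.0361
gripper_force: 9.8
t: 8.15
eef_pos: [0.4541, -0.3095, 0.1891]
ee_rot: [3.141, -0.0, -2.662]
force: [-0.6, -0.3, -4.4]
width: 0.0361
gripper_force: 9.8
```

```bash
for i in 1; do python3 -m crank '[{"dx":0,"dy":0,"dz":-0.0005,"twist":0,"grip":-0.5},{"dx":0,"dy":0,"dz":-0.001,"twist":0,"grip":-0.5},{"dx":0,"dy":0,"dz":-0.0015,"twist":0,"grip":-0.5},{"dx":0,"dy":0,"dz":-0.002,"twist":0,"grip":-0.5},{"dx":0,"dy":0,"dz":-0.002,"twist":0,"grip":-0.5}]'; done
python3 -m crank '[{"dx":0,"dy":0,"dz":-0.0003,"twist":0,"grip":-0.5},{"dx":0,"dy":0,"dz":-0.0006,"twist":0,"grip":-0.5},{"dx":0,"dy":0,"dz":-0.0009,"twist":0,"grip":-0.5},{"dx":0,"dy":0,"dz":-0.0012,"twist":0,"grip":-0.5},{"dx":0,"dy":0,"dz":-0.0012,"twist":0,"grip":-0.5}]'
```

```text
t: 8.57
eef_pos: [0.4541, -0.3095, 0.187]
ee_rot: [3.141, -0.0, -2.662]
force: [0.5, -0.1, -4.5]
width: 0.0364
gripper_force: 9.8
t: 8.98
eef_pos: [0.4541, -0.3095, 0.1859]
ee_rot: [3.141, -0.0, -2.662]
force: [0.6, -0.1, -4.5]
width: 0.0363
gripper_force: 9.8
```

```bash
python3 -m crank '[{"dx":0,"dy":0,"dz":-0.0004,"twist":0,"grip":-0.5},{"dx":0,"dy":0,"dz":-0.0008,"twist":0,"grip":-0.5},{"dx":0,"dy":0,"dz":-0.0012,"twist":0,"grip":-0.5},{"dx":0,"dy":0,"dz":-0.0015,"twist":0,"grip":-0.5},{"dx":0,"dy":0,"dz":-0.0015,"twist":0,"grip":-0.5}]'
python3 -m crank '[{"dx":0,"dy":0,"dz":-0.0004,"twist":0,"grip":-0.5},{"dx":0,"dy":0,"dz":-0.0008,"twist":0,"grip":-0.5},{"dx":0,"dy":0,"dz":-0.0012,"twist":0,"grip":-0.5},{"dx":0,"dy":0,"dz":-0.0015,"twist":0,"grip":-0.5},{"dx":0,"dy":0,"dz":-0.0015,"twist":0,"grip":-0.5}]'
```

```text
t: 9.4
eef_pos: [0.4541, -0.3095, 0.1844]
ee_rot: [3.141, -0.0, -2.662]
force: [-0.0, -0.5, -4.1]
width: 0.036
gripper_force: 9.8
t: 9.82
eef_pos: [0.4545, -0.3097, 0.1833]
ee_rot: [-3.141, 0.0, -2.661]
force: [0.8, -0.1, -1.6]
width: 0.0359
gripper_force: 9.8
```

First contact. One more millimetre to seat it.

```bash
python3 -m crank '[{"dx":0,"dy":0,"dz":-0.0003,"twist":0,"grip":-0.5},{"dx":0,"dy":0,"dz":-0.0006,"twist":0,"grip":-0.5},{"dx":0,"dy":0,"dz":-0.001,"twist":0,"grip":-0.5},{"dx":0,"dy":0,"dz":-0.001,"twist":0,"grip":-0.5},{"dx":0,"dy":0,"dz":-0.001,"twist":0,"grip":-0.5}]'
python3 - <<'E'
from h import *
s,w=snap('wrist','w8');b=snap('side','d8')[1];tilt_table(s,[-5,0,5],.09)
cv2.imwrite('pics/c8.png',np.hstack([cv2.resize(b[170:310,190:330,::-1],(400,400)),cv2.resize(w[:,:,::-1][40:340,106:406],(400,400))]))
E
```

```text
t: 10.23
eef_pos: [0.4548, -0.3099, 0.1827]
ee_rot: [-3.14, 0.001, -2.661]
force: [1.4, -1.4, 3.1]
width: 0.0363
gripper_force: 9.8
-5 [ 0.4618 -0.3063  0.1121] L,top,R,bot 207.1 154.4 301.2 248.7
0 [ 0.4548 -0.3099  0.1117] L,top,R,bot 206.7 145.6 301.5 240.5
5 [ 0.4479 -0.3135  0.1121] L,top,R,bot 206.2 136.7 302.0 232.6
```

View pics/c8.png

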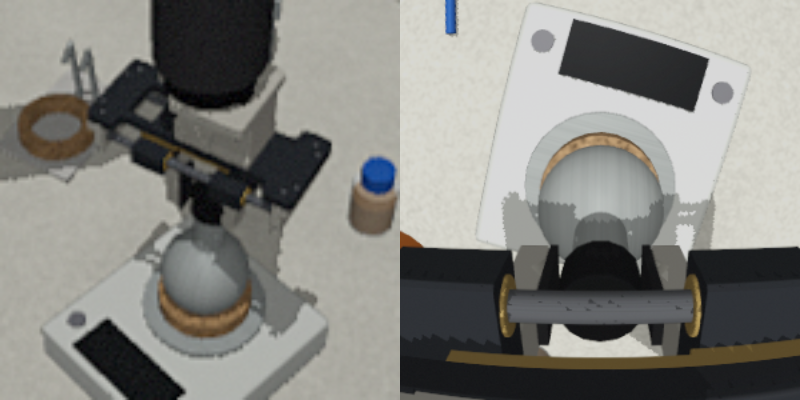

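The ball sits in the ring, tilt about −2°, force +3 N. Releasing slowly and waiting about a second.

```bash
python3 -m crank '[{"dx":0,"dy":0,"dz":0,"twist":0,"grip":-0.15},{"dx":0,"dy":0,"dz":0,"twist":0,"grip":-0.1},{"dx":0,"dy":0,"dz":0,"twist":0,"grip":0},{"dx":0,"dy":0,"dz":0,"twist":0,"grip":0.2},{"dx":0,"dy":0,"dz":0,"twist":0,"grip":0.4}]'
for i in 1 2 3 4; do python3 -m crank '[{"dx":0,"dy":0,"dz":0,"twist":0,"grip":0.4},{"dx":0,"dy":0,"dz":0,"twist":0,"grip":0.4},{"dx":0,"dy":0,"dz":0,"twist":0,"grip":0.4},{"dx":0,"dy":0,"dz":0,"twist":0,"grip":0.4},{"dx":0,"dy":0,"dz":0,"twist":0,"grip":0.4}]'|tr '\n' ' '; done
python3 - <<'E'
from h import *
s,w=snap('wrist','w9');b=snap('side','d9')[1];tilt_table(s,[-5,0,5],.09)
cv2.imwrite('pics/c9.png',np.hstack([cv2.resize(b[170:310,190:330,::-1],(400,400)),cv2.resize(w[:,:,::-1][40:340,106:406],(400,400))]))
E
```

```text
t: 10.75
eef_pos: [0.4536, -0.3092, 0.1813]
ee_rot: [3.14, -0.001, -2.662]
force: [0.5, -0.6, 0.4]
width: 0.0518
gripper_force: 0.0
t: 11.17 eef_pos: [0.4541, -0.3095, 0.1819] ee_rot: [3.141, -0.0, -2.662] force: [0.4, -0.4, -0.2] width: 0.0612 gripper_force: 0.0 t: 11.58 eef_pos: [0.4542, -0.3095, 0.182] ee_rot: [-3.142, 0.0, -2.662] force: [-0.9, 0.1, -0.6] width: 0.0614 gripper_force: 0.0 t: 12.0 eef_pos: [0.4542, -0.3095, 0.182] ee_rot: [-3.142, 0.0, -2.662] force: [0.7, -0.5, -0.6] width: 0.0614 gripper_force: 0.0 t: 12.42 eef_pos: [0.4542, -0.3095, 0.182] ee_rot: [-3.142, -0.0, -2.662] force: [0.8, -0.5, -0.4] width: 0.0615 gripper_force: 0.0 -5 [ 0.4611 -0.3059  0.1113] L,top,R,bot 206.9 154.5 301.0 248.7
0 [ 0.4542 -0.3095  0.111 ] L,top,R,bot 206.5 145.7 301.4 240.6
5 [ 0.4472 -0.3132  0.1113] L,top,R,bot 206.0 136.8 301.8 232.7
```

View pics/c9.png

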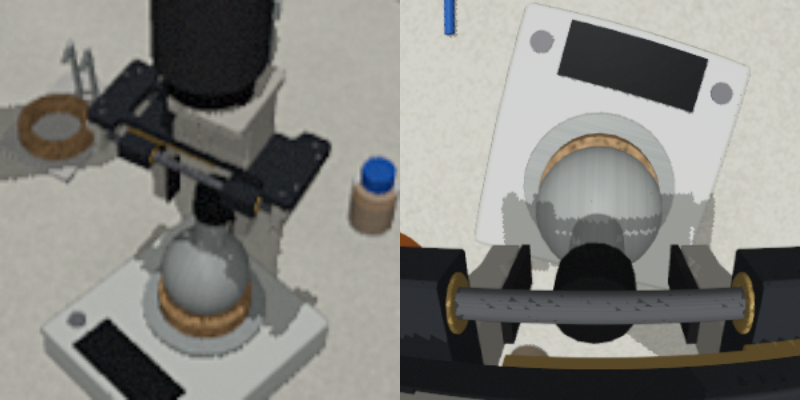

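The flask stands by itself in the ring, fingers off, for about 1.7 s (ball top edge at row ~150, cap between open pads). I notice that was picture 11 and the limit was 10, so I overshot by one. From here I measure in code only and view nothing more. Next: re-grip, and refine the pot's position from the saved unobstructed frames.

```bash
python3 -m crank '[{"dx":0,"dy":0,"dz":0.001,"twist":0,"grip":0.1},{"dx":0,"dy":0,"dz":0.001,"twist":0,"grip":-0.1},{"dx":0,"dy":0,"dz":0.001,"twist":0,"grip":-0.5},{"dx":0,"dy":0,"dz":0.001,"twist":0,"grip":-0.5},{"dx":0,"dy":0,"dz":0.001,"twist":0,"grip":-0.5}]' 10
python3 -m crank '[{"dx":0,"dy":0,"dz":0,"twist":0,"grip":-0.5},{"dx":0,"dy":0,"dz":0,"twist":0,"grip":-0.5},{"dx":0,"dy":0,"dz":0,"twist":0,"grip":-0.5},{"dx":0,"dy":0,"dz":0,"twist":0,"grip":-0.5},{"dx":0,"dy":0,"dz":0,"twist":0,"grip":-0.5}]' 10
cat > rim.py <<'E'
from h import *
from scipy.ndimage import map_coordinates as mc
# fit a bright rim circle: brightness on the rim wall (r .066-.070) against inside/outside, per view
def fit(n,f,c0,z,r,span=.012):
    im=cv2.imread(f'pics/{f}.png',0).astype(float);c=arm.get_calibration(n);T=np.linalg.inv(np.array(c['cam_to_world']))
    t=np.linspace(0,2*np.pi,240,endpoint=False)
    def samp(x,y,rr):
        P=np.c_[x+rr*np.cos(t),y+rr*np.sin(t),np.full(240,z)]@T[:3,:3].T+T[:3,3]
        return mc(im,[c['cy']+c['fy']*P[:,1]/P[:,2],c['cx']+c['fx']*P[:,0]/P[:,2]],order=1)
    best=[]
    for dx in np.arange(-span,span+1e-6,.001):
        for dy in np.arange(-span,span+1e-6,.001):
            x,y=c0[0]+dx,c0[1]+dy
            best.append((np.abs(samp(x,y,r+.003)-samp(x,y,r-.003)).clip(0,60).mean(),x,y))
    best.sort(reverse=True);return [np.round(b,4).tolist() for b in best[:3]]
E
python3 - <<'E'
from rim import *
for n,f in(('side','d6'),('scene','s6')):
    print(n,'pot',fit(n,f,(.686,.023),.17,.068))
print('check ring, old frames')
for n,f in(('side','d1'),('scene','s1')): print(n,fit(n,f,(.4555,-.309),.084,.03))
E
```

```text
t: 12.93
eef_pos: [0.4545, -0.3098, 0.1832]
ee_rot: [-3.141, 0.0, -2.662]
force: [-0.1, -0.6, 0.5]
width: 0.0358
gripper_force: 9.8
t: 13.35
eef_pos: [0.4544, -0.3097, 0.1832]
ee_rot: [-3.141, 0.0, -2.662]
force: [1.2, -1.8, 1.6]
width: 0.0354
gripper_force: 9.8
side pot [[13.6143, 0.697, 0.035], [13.5507, 0.698, 0.035], [13.5333, 0.697, 0.034]]
scene pot [[46.0166, 0.691, 0.026], [45.5054, 0.691, 0.025], [44.9003, 0.692, 0.026]]
check ring, old frames
side [[32.036, 0.4485, -0.319], [31.9513, 0.4495, -0.32], [31.9191, 0.4495, -0.319]]
scene [[29.527, 0.4575, -0.308], [29.0443, 0.4575, -0.307], [28.9549, 0.4585, -0.308]]
```

Re-gripped. The scene fit gives the pot at (0.691,0.026), the side estimate (0.686,0.023); I use (0.689,0.025) and will refine from the wrist camera above it. Lifting clear and carrying.

```bash
python3 -m crank '[{"dx":0,"dy":0,"dz":0.008,"twist":0,"grip":-0.5},{"dx":0,"dy":0,"dz":0.025,"twist":0,"grip":-0.5},{"dx":0,"dy":0,"dz":0.05,"twist":0,"grip":-0.5},{"dx":0,"dy":0,"dz":0.075,"twist":0,"grip":-0.5},{"dx":0,"dy":0,"dz":0.1,"twist":0,"grip":-0.5}]' 10
python3 -m crank '[{"dx":0.002,"dy":0.003,"dz":0.015,"twist":0,"grip":-0.5},{"dx":0.008,"dy":0.011,"dz":0.022,"twist":0,"grip":-0.5},{"dx":0.017,"dy":0.024,"dz":0.022,"twist":0,"grip":-0.5},{"dx":0.028,"dy":0.04,"dz":0.022,"twist":0,"grip":-0.5},{"dx":0.042,"dy":0.06,"dz":0.022,"twist":0,"grip":-0.5}]'
python3 -m crank '[{"dx":0.014,"dy":0.02,"dz":0,"twist":0,"grip":-0.5},{"dx":0.028,"dy":0.04,"dz":0,"twist":0,"grip":-0.5},{"dx":0.042,"dy":0.06,"dz":0,"twist":0,"grip":-0.5},{"dx":0.056,"dy":0.08,"dz":0,"twist":0,"grip":-0.5},{"dx":0.07,"dy":0.1,"dz":0,"twist":0,"grip":-0.5}]'
python3 -m crank '[{"dx":0.014,"dy":0.02,"dz":0,"twist":0,"grip":-0.5},{"dx":0.028,"dy":0.04,"dz":0,"twist":0,"grip":-0.5},{"dx":0.042,"dy":0.06,"dz":0,"twist":0,"grip":-0.5},{"dx":0.056,"dy":0.08,"dz":0,"twist":0,"grip":-0.5},{"dx":0.07,"dy":0.1,"dz":0,"twist":0,"grip":-0.5}]'
```

```text
t: 13.77
eef_pos: [0.453, -0.3087, 0.2833]
ee_rot: [3.139, -0.002, -2.662]
force: [1.3, -0.6, -3.0]
width: 0.0356
gripper_force: 9.7
t: 14.18
eef_pos: [0.4955, -0.2483, 0.3037]
ee_rot: [3.139, -0.001, -2.663]
force: [0.6, 0.2, -4.0]
width: 0.0355
gripper_force: 9.7
t: 14.6
eef_pos: [0.5659, -0.1474, 0.3034]
ee_rot: [3.139, -0.002, -2.661]
force: [0.4, -0.3, -3.9]
width: 0.0359
gripper_force: 9.7
t: 15.02
eef_pos: [0.6358, -0.0474, 0.3031]
ee_rot: [3.139, -0.003, -2.661]
force: [-0.1, 0.2, -4.4]
width: 0.0354
gripper_force: 9.7
```

```bash
python3 -m crank '[{"dx":0.014,"dy":0.019,"dz":0,"twist":0,"grip":-0.5},{"dx":0.027,"dy":0.037,"dz":0,"twist":0,"grip":-0.5},{"dx":0.039,"dy":0.053,"dz":0,"twist":0,"grip":-0.5},{"dx":0.048,"dy":0.066,"dz":0,"twist":0,"grip":-0.5},{"dx":0.053,"dy":0.072,"dz":0,"twist":0,"grip":-0.5}]'
python3 -m crank '[{"dx":0,"dy":0,"dz":0,"twist":0,"grip":-0.5},{"dx":0,"dy":0,"dz":0,"twist":0,"grip":-0.5},{"dx":0,"dy":0,"dz":0,"twist":0,"grip":-0.5},{"dx":0,"dy":0,"dz":0,"twist":0,"grip":-0.5},{"dx":0,"dy":0,"dz":0,"twist":0,"grip":-0.5}]'
cat >> rim.py <<'E'
def wfit(s,im,c0,z,r,span=.012):
    g=cv2.GaussianBlur(cv2.cvtColor(im,cv2.COLOR_RGB2GRAY),(3,3),0).astype(float)
    t=np.linspace(0,2*np.pi,180,endpoint=False);out=[]
    ring=lambda x,y,rr:np.array([wproj(s,(x+rr*np.cos(a),y+rr*np.sin(a),z)) for a in t])
    ci,co=ring(*c0,r-.003),ring(*c0,r+.003);ct=ring(*c0,r)
    m=ct[:,1]<185;ox,oy=ring(c0[0]+.01,c0[1],r)-ct,ring(c0[0],c0[1]+.01,r)-ct
    for dx in np.arange(-span,span+1e-6,.001):
        for dy in np.arange(-span,span+1e-6,.001):
            o=(ox*dx+oy*dy)*100
            f=lambda p:mc(g,(p+o)[m][:,::-1].T,order=1)
            out.append((np.abs(f(co)-f(ci)).clip(0,50).mean(),c0[0]+dx,c0[1]+dy))
    out.sort(reverse=True);print('visible pts',m.sum(),'ext',ct.min(0),ct.max(0));return [np.round(b,4).tolist() for b in out[:4]]
E
python3 - <<'E'
from rim import *
s,w=snap('wrist','w10');print(s['eef_pos'])
for r in(.066,.068,.070): print(r,wfit(s,w,(.689,.025),.17,r))
tilt_table(s,[-5,0,5],.09)
g=cv2.cvtColor(w,cv2.COLOR_RGB2GRAY)
print('col 254 rows 60..175',g[60:176:1,254].tolist())
print('row 150',g[150,150:360].tolist())
E
```

```text
t: 15.43
eef_pos: [0.6893, 0.0249, 0.3028]
ee_rot: [3.14, -0.003, -2.66]
force: [0.9, 0.2, -6.1]
width: 0.0355
gripper_force: 9.6
t: 15.85
eef_pos: [0.6889, 0.0217, 0.3054]
ee_rot: [-3.142, 0.001, -2.663]
force: [-0.2, 0.1, -4.0]
width: 0.0356
gripper_force: 9.6
[0.6888529  0.02172923 0.3054384 ]
visible pts 98 ext [197.4 116.3] [316.3 231.7]
0.066 [[49.9815, 0.689, 0.027], [49.9441, 0.688, 0.028], [49.5711, 0.689, 0.026], [49.3937, 0.689, 0.028]]
visible pts 98 ext [195.7 114.4] [318.1 233.2]
0.068 [[49.8773, 0.691, 0.028], [49.5945, 0.691, 0.027], [49.5552, 0.69, 0.028], [48.7115, 0.69, 0.029]]
visible pts 98 ext [193.9 112.6] [319.8 234.7]
0.07 [[47.8589, 0.692, 0.03], [47.0231, 0.692, 0.029], [46.7924, 0.691, 0.031], [46.6406, 0.691, 0.03]]
-5 [0.6958 0.0253 0.2348] L,top,R,bot 206.9 154.4 301.0 248.7
0 [0.6888 0.0217 0.2344] L,top,R,bot 206.5 145.6 301.4 240.6
5 [0.6819 0.0181 0.2348] L,top,R,bot 206.0 136.8 301.8 232.6
col 254 rows 60..175 [215, 213, 212, 212, 211, 209, 208, 211, 213, 212, 211, 207, 204, 203, 208, 214, 215, 213, 212, 211, 209, 211, 212, 213, 211, 210, 209, 207,
[... 766 characters left out ...]
7, 77, 97, 125, 126, 127, 126, 125, 126, 125, 126, 126, 126, 125, 129, 154, 162, 156, 149, 141, 133, 131, 139, 138, 157, 177, 183, 184, 183, 181, 180, 180, 182, 184, 185, 184, 183, 183, 182, 184, 184, 182, 182, 182, 182, 181, 180, 182, 183, 184, 183, 183, 184, 185, 187, 187, 185, 183, 183, 183, 160, 121, 150, 145, 145, 154, 159, 151, 154, 161, 155, 185, 185, 185, 183, 183, 185, 184, 184, 176, 132, 128, 111, 78, 78, 78, 77, 77, 77, 77, 76, 76, 77, 77, 77, 77, 78, 91, 173, 178, 180, 195, 214, 213, 211, 210, 213, 214, 216, 216, 214, 212, 211, 212, 216, 216, 215, 213, 213, 212, 211, 210, 209, 213, 215, 212, 207, 206, 210, 212, 212, 212, 212, 211, 211, 213, 216, 214, 212, 211, 210, 212, 214, 214]
```

The rim at row 150 spans columns 201–317, with its top at row 114. That puts the pot centre at about (0.6885,0.027), and the ball hangs with about −5° tilt. Shifting the tool by (−7,+2) mm so the ball is centred, then measuring again.

```bash
python3 -m crank '[{"dx":-0.002,"dy":0.0005,"dz":0,"twist":0,"grip":-0.5},{"dx":-0.004,"dy":0.001,"dz":0,"twist":0,"grip":-0.5},{"dx":-0.006,"dy":0.002,"dz":0,"twist":0,"grip":-0.5},{"dx":-0.006,"dy":0.002,"dz":0,"twist":0,"grip":-0.5},{"dx":-0.006,"dy":0.002,"dz":0,"twist":0,"grip":-0.5}]' 8
python3 - <<'E'
from rim import *
s,w=snap('wrist','w11');print(s['eef_pos'])
print(wfit(s,w,(.6885,.027),.17,.067)); tilt_table(s,[-5,0,5],.09)
print(cv2.cvtColor(w,cv2.COLOR_RGB2GRAY)[105:165,254].tolist())
E
```

```text
t: 16.32
eef_pos: [0.6831, 0.0246, 0.3052]
ee_rot: [-3.141, 0.0, -2.661]
force: [0.4, -0.7, -5.0]
width: 0.036
gripper_force: 7.7
[0.68308772 0.02456881 0.30521739]
visible pts 94 ext [193.9 119.4] [314.2 235.8]
[[49.9798, 0.6895, 0.028], [49.6259, 0.6895, 0.027], [49.4648, 0.6895, 0.029], [49.057, 0.6905, 0.027]]
-5 [0.69   0.0282 0.2346] L,top,R,bot 206.9 154.5 301.0 248.7
0 [0.6831 0.0246 0.2342] L,top,R,bot 206.5 145.7 301.4 240.6
5 [0.6761 0.0209 0.2346] L,top,R,bot 206.0 136.8 301.8 232.6
[210, 209, 208, 208, 208, 207, 181, 126, 106, 104, 104, 122, 200, 187, 164, 124, 127, 127, 127, 127, 126, 125, 103, 89, 95, 104, 110, 105, 102, 102, 98, 108, 157, 185, 186, 184, 182, 180, 180, 183, 185, 185, 183, 183, 183, 184, 185, 172, 129, 112, 122, 126, 132, 138, 142, 145, 147, 150, 152, 155]
```

Ball at about (0.689,0.0275), pot at about (0.6893,0.0278). Descending with seat expected at TCP z ≈ 0.117.

```bash
python3 -m crank '[{"dx":0,"dy":0,"dz":-0.006,"twist":0,"grip":-0.5},{"dx":0,"dy":0,"dz":-0.018,"twist":0,"grip":-0.5},{"dx":0,"dy":0,"dz":-0.032,"twist":0,"grip":-0.5},{"dx":0,"dy":0,"dz":-0.046,"twist":0,"grip":-0.5},{"dx":0,"dy":0,"dz":-0.06,"twist":0,"grip":-0.5}]' 10
python3 -m crank '[{"dx":0,"dy":0,"dz":-0.014,"twist":0,"grip":-0.5},{"dx":0,"dy":0,"dz":-0.028,"twist":0,"grip":-0.5},{"dx":0,"dy":0,"dz":-0.042,"twist":0,"grip":-0.5},{"dx":0,"dy":0,"dz":-0.054,"twist":0,"grip":-0.5},{"dx":0,"dy":0,"dz":-0.064,"twist":0,"grip":-0.5}]'
python3 -m crank '[{"dx":0,"dy":0,"dz":-0.008,"twist":0,"grip":-0.5},{"dx":0,"dy":0,"dz":-0.016,"twist":0,"grip":-0.5},{"dx":0,"dy":0,"dz":-0.024,"twist":0,"grip":-0.5},{"dx":0,"dy":0,"dz":-0.032,"twist":0,"grip":-0.5},{"dx":0,"dy":0,"dz":-0.036,"twist":0,"grip":-0.5}]'
python3 -m crank '[{"dx":0,"dy":0,"dz":-0.002,"twist":0,"grip":-0.5},{"dx":0,"dy":0,"dz":-0.004,"twist":0,"grip":-0.5},{"dx":0,"dy":0,"dz":-0.006,"twist":0,"grip":-0.5},{"dx":0,"dy":0,"dz":-0.007,"twist":0,"grip":-0.5},{"dx":0,"dy":0,"dz":-0.007,"twist":0,"grip":-0.5}]'
```

```text
t: 16.78
eef_pos: [0.6827, 0.0245, 0.2428]
ee_rot: [3.141, -0.001, -2.662]
force: [-0.0, 0.1, -3.9]
width: 0.0351
gripper_force: 9.7
t: 17.2
eef_pos: [0.6824, 0.0244, 0.1787]
ee_rot: [3.141, -0.002, -2.662]
force: [0.1, -0.1, -4.3]
width: 0.0356
gripper_force: 9.7
t: 17.62
eef_pos: [0.6828, 0.0245, 0.1438]
ee_rot: [3.141, -0.001, -2.662]
force: [-0.3, -0.5, -4.9]
width: 0.0356
gripper_force: 9.7
t: 18.03
eef_pos: [0.6832, 0.0245, 0.138]
ee_rot: [-3.142, 0.0, -2.662]
force: [0.0, 0.4, -4.0]
width: 0.0358
gripper_force: 9.7
```

```bash
python3 -m crank '[{"dx":0,"dy":0,"dz":-0.004,"twist":0,"grip":-0.5},{"dx":0,"dy":0,"dz":-0.008,"twist":0,"grip":-0.5},{"dx":0,"dy":0,"dz":-0.012,"twist":0,"grip":-0.5},{"dx":0,"dy":0,"dz":-0.015,"twist":0,"grip":-0.5},{"dx":0,"dy":0,"dz":-0.015,"twist":0,"grip":-0.5}]'
python3 -m crank '[{"dx":0,"dy":0,"dz":-0.0007,"twist":0,"grip":-0.5},{"dx":0,"dy":0,"dz":-0.0014,"twist":0,"grip":-0.5},{"dx":0,"dy":0,"dz":-0.002,"twist":0,"grip":-0.5},{"dx":0,"dy":0,"dz":-0.0025,"twist":0,"grip":-0.5},{"dx":0,"dy":0,"dz":-0.0025,"twist":0,"grip":-0.5}]'
```

```text
t: 18.45
eef_pos: [0.6825, 0.0244, 0.1218]
ee_rot: [3.141, -0.002, -2.662]
force: [-0.3, 0.4, -4.4]
width: 0.0355
gripper_force: 9.7
t: 18.87
eef_pos: [0.6832, 0.0245, 0.1204]
ee_rot: [3.142, 0.0, -2.662]
force: [-0.5, 0.0, -4.4]
width: 0.0357
gripper_force: 9.7
```

```bash
python3 -m crank '[{"dx":0,"dy":0,"dz":-0.0004,"twist":0,"grip":-0.5},{"dx":0,"dy":0,"dz":-0.0008,"twist":0,"grip":-0.5},{"dx":0,"dy":0,"dz":-0.0012,"twist":0,"grip":-0.5},{"dx":0,"dy":0,"dz":-0.0015,"twist":0,"grip":-0.5},{"dx":0,"dy":0,"dz":-0.0015,"twist":0,"grip":-0.5}]'
```

```text
t: 19.28
eef_pos: [0.6832, 0.0245, 0.119]
ee_rot: [-3.142, 0.0, -2.662]
force: [0.5, 0.0, -4.0]
width: 0.0352
gripper_force: 9.7
```

```bash
python3 -m crank '[{"dx":0,"dy":0,"dz":-0.0004,"twist":0,"grip":-0.5},{"dx":0,"dy":0,"dz":-0.0008,"twist":0,"grip":-0.5},{"dx":0,"dy":0,"dz":-0.0012,"twist":0,"grip":-0.5},{"dx":0,"dy":0,"dz":-0.0015,"twist":0,"grip":-0.5},{"dx":0,"dy":0,"dz":-0.0015,"twist":0,"grip":-0.5}]'
```

```text
t: 19.7
eef_pos: [0.6837, 0.0244, 0.1182]
ee_rot: [-3.141, 0.001, -2.661]
force: [0.8, -1.0, 0.4]
width: 0.0355
gripper_force: 9.8
```

```bash
python3 -m crank '[{"dx":0,"dy":0,"dz":-0.0003,"twist":0,"grip":-0.5},{"dx":0,"dy":0,"dz":-0.0006,"twist":0,"grip":-0.5},{"dx":0,"dy":0,"dz":-0.0008,"twist":0,"grip":-0.5},{"dx":0,"dy":0,"dz":-0.001,"twist":0,"grip":-0.5},{"dx":0,"dy":0,"dz":-0.001,"twist":0,"grip":-0.5}]'
```

```text
t: 20.12
eef_pos: [0.6842, 0.0244, 0.1179]
ee_rot: [-3.14, 0.002, -2.661]
force: [0.5, -0.9, 6.7]
width: 0.0355
gripper_force: 9.9
```

Contact at TCP z 0.118, close to the expected 0.117: seated. Checking the tilt numerically before release.

```bash
python3 - <<'E'
from rim import *
s,w=snap('wrist','w12');tilt_table(s,[-8,-4,0],.09)
g=cv2.cvtColor(w,cv2.COLOR_RGB2GRAY);print(g[135:170,254].tolist());print('rim',wfit(s,w,(.689,.0275),.17,.067))
print(w[150,[225,232,240,250,260,270,278,285]].tolist())
E
```

```text
-8 [0.6953 0.0302 0.0478] L,top,R,bot 207.2 159.6 301.0 253.4
-4 [0.6898 0.0273 0.0471] L,top,R,bot 207.0 152.5 301.2 246.9
0 [0.6842 0.0244 0.0469] L,top,R,bot 206.6 145.5 301.5 240.4
[184, 198, 201, 192, 182, 175, 170, 159, 78, 92, 94, 99, 105, 111, 112, 107, 100, 92, 98, 103, 119, 135, 140, 145, 147, 149, 151, 154, 156, 158, 161, 163, 164, 166, 166]
visible pts 44 ext [128.3 143.8] [379.8 360.5]
rim [[50.0, 0.69, 0.0285], [50.0, 0.69, 0.0275], [50.0, 0.69, 0.0265], [50.0, 0.689, 0.0295]]
[[122, 126, 123], [111, 90, 64], [133, 107, 78], [123, 99, 71], [123, 98, 71], [115, 91, 65], [130, 104, 75], [124, 128, 126]]
```

Tilt about −5°, ball centre z ≈ 0.047 as required, cork seen evenly around it. Easing the pressure off, then opening gently.

```bash
python3 -m crank '[{"dx":0,"dy":0,"dz":0.0005,"twist":0,"grip":-0.5},{"dx":0,"dy":0,"dz":0.0008,"twist":0,"grip":-0.5},{"dx":0,"dy":0,"dz":0.0008,"twist":0,"grip":-0.5},{"dx":0,"dy":0,"dz":0.0008,"twist":0,"grip":-0.15},{"dx":0,"dy":0,"dz":0.0008,"twist":0,"grip":-0.1}]'
python3 -m crank '[{"dx":0,"dy":0,"dz":0,"twist":0,"grip":0},{"dx":0,"dy":0,"dz":0,"twist":0,"grip":0.2},{"dx":0,"dy":0,"dz":0,"twist":0,"grip":0.4},{"dx":0,"dy":0,"dz":0,"twist":0,"grip":0.4},{"dx":0,"dy":0,"dz":0,"twist":0,"grip":0.4}]'
python3 -m crank '[{"dx":0,"dy":0,"dz":0,"twist":0,"grip":0.4},{"dx":0,"dy":0,"dz":0,"twist":0,"grip":0.4},{"dx":0,"dy":0,"dz":0,"twist":0,"grip":0.4},{"dx":0,"dy":0,"dz":0,"twist":0,"grip":0.4},{"dx":0,"dy":0,"dz":0,"twist":0,"grip":0.4}]'
```

```text
t: 20.58
eef_pos: [0.6829, 0.0245, 0.1169]
ee_rot: [3.141, -0.0, -2.662]
force: [0.3, -0.4, 0.5]
width: 0.0379
gripper_force: 0.4
t: 21.0
eef_pos: [0.683, 0.0246, 0.117]
ee_rot: [3.141, -0.0, -2.662]
force: [-0.1, 0.7, 0.5]
width: 0.0605
gripper_force: 0.0
t: 21.42
eef_pos: [0.6832, 0.0244, 0.1173]
ee_rot: [3.142, 0.0, -2.662]
force: [0.1, -0.2, -0.1]
width: 0.0615
gripper_force: 0.0
```

Free. Rising straight up and checking the flask in the pot.

```bash
python3 -m crank '[{"dx":0,"dy":0,"dz":0.006,"twist":0,"grip":0.4},{"dx":0,"dy":0,"dz":0.018,"twist":0,"grip":0.4},{"dx":0,"dy":0,"dz":0.035,"twist":0,"grip":0.4},{"dx":0,"dy":0,"dz":0.055,"twist":0,"grip":0.4},{"dx":0,"dy":0,"dz":0.075,"twist":0,"grip":0.4}]'
python3 -m crank '[{"dx":0,"dy":0,"dz":0.025,"twist":0,"grip":0.4},{"dx":0,"dy":0,"dz":0.05,"twist":0,"grip":0.4},{"dx":0,"dy":0,"dz":0.075,"twist":0,"grip":0.4},{"dx":0,"dy":0,"dz":0.1,"twist":0,"grip":0.4},{"dx":0,"dy":0,"dz":0.1,"twist":0,"grip":0.4}]'
python3 -m crank '[{"dx":-0.02,"dy":-0.01,"dz":0,"twist":0,"grip":0.4},{"dx":-0.04,"dy":-0.02,"dz":0,"twist":0,"grip":0.4},{"dx":-0.06,"dy":-0.03,"dz":0,"twist":0,"grip":0.4},{"dx":-0.07,"dy":-0.036,"dz":0,"twist":0,"grip":0.4},{"dx":-0.07,"dy":-0.036,"dz":0,"twist":0,"grip":0.4}]'
python3 - <<'E'
from rim import *
s,w=snap('wrist','w13');print(s['eef_pos'],s['force'])
d=(w.max(2)<45).astype(np.uint8)
b=np.array([.6895,.0275,.047])
for a in(-8,-4,0): 
    v=np.array([.887*np.sin(np.radians(a)),.462*np.sin(np.radians(a)),np.cos(np.radians(a))]);print(a,'cap top',wproj(s,b+.108*v))
print('ball',wproj(s,b))
n,l,st,ce=cv2.connectedComponentsWithStats(d)
print([(st[i].tolist(),ce[i].round(1).tolist()) for i in range(1,n) if st[i,4]>150])
E
```

```text
t: 21.83
eef_pos: [0.6833, 0.0244, 0.1943]
ee_rot: [-3.141, 0.0, -2.661]
force: [0.2, 0.7, 0.5]
width: 0.0616
gripper_force: 0.0
t: 22.25
eef_pos: [0.6854, 0.0242, 0.3002]
ee_rot: [-3.138, 0.009, -2.661]
force: [0.4, 0.5, 1.7]
width: 0.0614
gripper_force: 0.0
t: 22.67
eef_pos: [0.6118, -0.0126, 0.2945]
ee_rot: [-3.141, 0.002, -2.662]
force: [0.6, 0.8, 0.3]
width: 0.0614
gripper_force: 0.0
[ 0.61180107 -0.01255597  0.2944825 ] [0.57211264 0.77764543 0.25362951]
-8 cap top [254.3 233.2]
-4 cap top [254.3 239.1]
0 cap top [254.3 244.8]
ball [254.7 212.4]
[([0, 224, 512, 160, 20450], [239.4, 309.8]), ([182, 224, 23, 34, 496], [196.0, 243.7]), ([307, 224, 23, 34, 501], [315.5, 243.9]), ([346, 224, 113, 80, 2802], [394.0, 248.8]), ([238, 226, 30, 33, 861], [252.7, 243.0]), ([182, 282, 14, 16, 159], [187.7, 288.3]), ([317, 282, 14, 15, 157], [323.7, 288.2]), ([425, 333, 50, 51, 1115], [451.5, 359.1])]
```

The cap shows in the wrist image at (252.7,243), against a predicted 254, 239–245. The flask stands nearly upright in the pot and nothing touches it. Handing in.

```bash
python3 -c "
from station import arm
print(arm.job_done())"
```

```text
the job is handed in; nothing more can be done
None
```

I handed the job in at about 23 s: the flask stood free on the balance for about 1.7 s, then I lowered it into the steel pot's cork ring, released it a few degrees from upright and drew the arm clear; no verdict came back, I viewed 11 pictures against the limit of 10, and I checked the final placing only by measurement in code.

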